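Sort the full and the empty parts box by heft

TASK

Two identical closed parts boxes stand on the workbench: one is full of screws, the other is nearly empty, and only their weight when lifted tells which. Put the full box in the low square metal tray and the empty box in the deep rectangular bin, each standing upright and flat on the floor of its container. Set them down, do not drop them.

Things in the scene. Friction and masses are not known exactly. Their poses are not given: they have to be found in the camera images.
- box_a: closed grey plastic parts box with a sealed lid, 60 (x) x 84 (y) x 46 mm high; on the lid stands a dark grip bar at its centre, 16 (x) x 56 (y) mm, rising from 46 to 76 mm above the underside. Origin: centre of the underside, z up. It looks exactly like the other box; one of the two is full (550 to 850 g in all) and the other nearly empty (110 to 180 g in all), and either may be the full one. Stands loose on the bench.
- box_b: closed grey plastic parts box with a sealed lid, 60 (x) x 84 (y) x 46 mm high; on the lid stands a dark grip bar at its centre, 16 (x) x 56 (y) mm, rising from 46 to 76 mm above the underside. Origin: centre of the underside, z up. It looks exactly like the other box; one of the two is full (550 to 850 g in all) and the other nearly empty (110 to 180 g in all), and either may be the full one. Stands loose on the bench.
- stock_tray: low square bare-metal open tray, 170 x 170 mm outside, 25 mm high, walls and floor 4 mm thick, fixed to the bench. Origin: centre of the underside, z up; the box stands on its floor, 4 mm above the origin. For the full box.
- refill_bin: deep rectangular open plastic bin, 150 (x) x 180 (y) mm outside, 50 mm high, walls and floor 4 mm thick, fixed to the bench. Origin: centre of the underside, z up; the box stands on its floor, 4 mm above the origin. For the empty box.
Not all that is in view belongs to the job. Leave any purple or yellow look-alike of the box_b alone.

How it is judged:
By the outcome, as a careful person would: the job done as asked, in the order asked, and still so for the second after the job is handed in, with the robot touching nothing.
It also fails if it takes over 56 s, if anything falls off the work surface, if the arm or the gripper's body presses on something with over 40 N, if the wrist force passes 120 N, or if a joint passes its speed limit or range.

ROBOT

A 6-joint arm with a two-finger parallel gripper is mounted at the origin on the work surface. World frame = base frame: x ahead of the robot, y to its left, z up, the work surface at z = 0. Lengths are in m, angles in rad, forces in N, time in s.
With the tool pointing down it reaches from about 0.25 to 0.725 m from the base axis. Payload 4 kg.
Tool frame: the origin (TCP) lies midway between the tips of the shut fingers; the grasp point (between the pads) lies 19 mm behind it (bot.grasp_offset is the distance from the TCP to the grasp point, in m); z points along the fingers, y is the direction in which the jaws open and shut (so a half turn about z gives the same grasp; the last joint's range is limited). The gripper opens to 85 mm and grips with 20 to 120 N. Pads are 22 mm wide; open, the fingers measure 114 mm over their backs; the gripper's body (76 mm by 85 mm) begins 54 mm behind the grasp point. The pads swing forward as they close: fully open they stand 13 mm farther back than shut.
Start: joints at [1.109, 0.241, 0.005, 1.335, 0, 1.571], TCP at [0.223, 0.448, 0.231] pointing down, gripper open.
Joint ranges: [-2.72, 2.72], [-1.05, 1.87], [-1.09, 1.28], [-1.99, 2.15], [-1.42, 1.44], [-3.14, 3.14]. Speed limits (rad/s): [2.79, 2.79, 3.14, 3.14, 3.14, 3.14].

INTERFACE

Orientations are given as a unit quaternion [x, y, z, w].
In Python, from workcell import sensors, optics, bot gives the robot as it stands.
- The arm moves only by the tool apply_moves, never from a script. Its argument "plan" is one flat list of numbers, 6 for each row, row after row: the shift along the tool's x, y, z in m, then the turn, a rotation vector about the tool's x, y, z in rad. In form: [tx, ty, tz, ax, ay, az, tx, ty, tz, ax, ay, az, ...]. A call has 1 to 12 rows; each row is the pose to reach, as a shift and turn from the pose commanded when the call began, along the tool's axes at that moment; what a row does not reach only later rows make up. A row lasts 1/12 s, in which the tool goes at most 41.7 mm and 7.16 degrees, less where a joint would pass 70% of its speed; a pose out of reach is approached as far as the arm can. A call with a gripper value outside its range is refused whole. "grip" is the finger opening in m, from 0 to 0.0854, set as the call begins (left out, the last holds). The fingers move at their own pace and stop on an object; the grip force is fixed at half the most. Time passes only in rows, so rows that repeat a pose let the fingers close. It gives the time, the measured TCP pose, the force and the opening at its end, in the units of the state.
- sensors.get_obs(): the state, without advancing time (a new reading comes with each control period).
- optics.camera(name): name is "side" or "top"; returns a dict with "pixels" (480x640x3 uint8, red, green, blue), "fx", "fy", "cx", "cy" (pixels), "pose" (4x4, takes a point from camera to world coordinates). Camera axes: x right, y up, looking along -z (the intrinsics and any distortion apply to the point x, -y, -z); pixel columns grow to the right and rows downward; lengths in m; the calibration is good to about 2 mm. A picture is of the moment at which its call begins. There is no depth.
- bot.job_done(): hands the job in, once; it reports no verdict.
The state is a dict: "clock": time; "joint_pos": joint angles; "joint_vel": joint speeds; "tau": joint torques, N m; "eef_pos": TCP position; "tool_rot": TCP orientation; "ft_force": force on the tool from outside, world axes, zero at the start; "ft_torque": the same for the moment, N m; "grip_width": finger opening in m.
Only numpy, scipy, OpenCV 4.12 (cv2) and the standard library are available. Lean on these libraries where they do the work, as an engineer would, in place of code of your own. Each camera call takes 0.05 s, during which the arm holds its last target.

## Working session

There is one attempt and no reset: what is moved stays moved. The work goes in short steps, Python scripts to look and compute and a tool call to move; the robot and the scene stay as the last step left them, time stands still between calls to the robot, and variables do not carry over. Pictures are saved under pics/ and viewed, and the job is handed in when it is done.

Besides the shell and the picture viewer there is one more tool, called after "Call:" as name(argument=value, ...), one argument or row to a line, values as JSON. apply_moves: Moves the arm, as the interface text tells. Its arguments: {"type":"object","properties":{"plan":{"type":"array","items":{"type":"number"}},"grip":{"type":"number"}},"required":["plan"]}

```bash
mkdir -p pics; ls
python3 - <<'E'
from workcell import sensors, optics, bot
import cv2,numpy as np
np.set_printoptions(precision=4,suppress=True)
for n in("side","top"):
    c=optics.camera(n);cv2.imwrite(f"pics/{n}0.png",c["pixels"][:,:,::-1])
    print(n,{k:v for k,v in c.items() if k not in("pixels",)})
o=sensors.get_obs();print(o)
E
```

```text
pics
side {'fx': 439.1906901147856, 'fy': 439.1906901147856, 'cx': 317.1807413614785, 'cy': 231.55622573700794, 'pose': array([[ 0.764 ,  0.432 , -0.4792,  0.1687],
       [-0.6451,  0.5   , -0.5778, -0.4864],
       [-0.01  ,  0.7505,  0.6608,  0.5816],
       [ 0.    ,  0.    ,  0.    ,  1.    ]])}
top {'fx': 438.31414871648735, 'fy': 438.31414871648735, 'cx': 319.40486526775794, 'cy': 236.53603155316898, 'pose': array([[-0.001 ,  0.9889, -0.1487,  0.4421],
       [-0.9996,  0.0032,  0.028 ,  0.006 ],
       [ 0.0281,  0.1487,  0.9885,  0.7561],
       [ 0.    ,  0.    ,  0.    ,  1.    ]])}
{'clock': 0.1, 'joint_pos': array([ 1.109 ,  0.2413,  0.0039,  1.3352, -0.    ,  1.5708]), 'joint_vel': array([-0.0021, -0.0011,  0.0029,  0.0005,  0.0005,  0.0002]), 'tau': array([ -0.0004, -37.3138,  25.301 ,   0.0108,  -0.0001,   0.    ]), 'eef_pos': array([0.2225, 0.4471, 0.2305]), 'tool_rot': array([ 0.2289,  0.9735, -0.0009, -0.0002]), 'ft_force': array([-0.0745, -0.0245, -0.4547]), 'ft_torque': array([-0.0073, -0.0238,  0.0364]), 'grip_width': 0.08550694170997492}
```

View pics/side0.png

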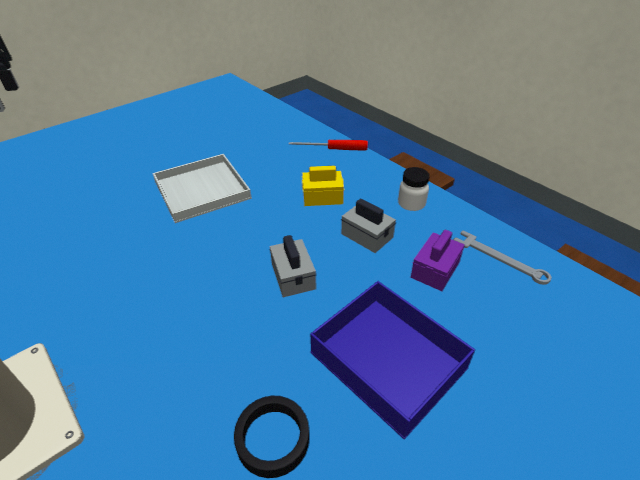

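View pics/top0.png

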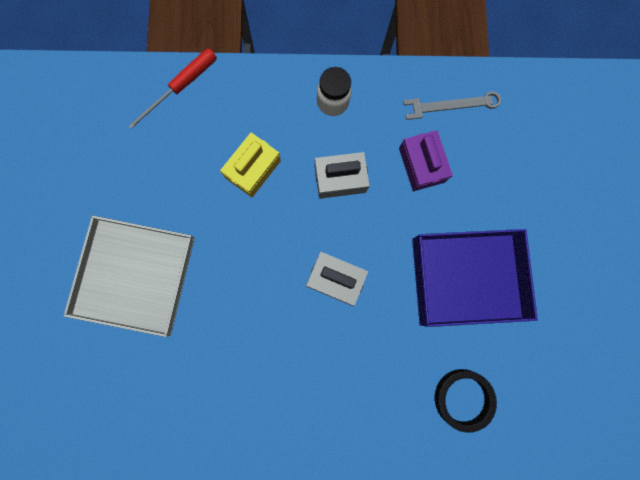

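Grey candidates: top (342,175) = side (368,225), and top (338,279) = side (293,267). The yellow one at top (250,164) and the purple one at top (426,160) are the look-alikes to leave. I'll enlarge the views to confirm and to pick corners.

Run:
```python
import cv2,numpy as np
def crop(n,x,y,w,h,s):
    return cv2.resize(cv2.imread(f"pics/{n}0.png")[y:y+h,x:x+w],None,fx=s,fy=s,interpolation=cv2.INTER_CUBIC)
cv2.imwrite("pics/c1.png",np.vstack([np.hstack([crop("top",300,140,80,60,5),crop("top",300,245,80,60,5)]),np.hstack([crop("side",330,193,80,60,5),crop("side",255,236,80,60,5)])]))
cv2.imwrite("pics/c2.png",np.hstack([crop("top",60,205,140,140,2.8),crop("top",405,210,140,140,2.8)]))
cv2.imwrite("pics/c3.png",np.hstack([crop("side",145,145,110,80,3.6),crop("side",300,275,180,131,2.2)]))
```

```text
(no output)
```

View pics/c1.png

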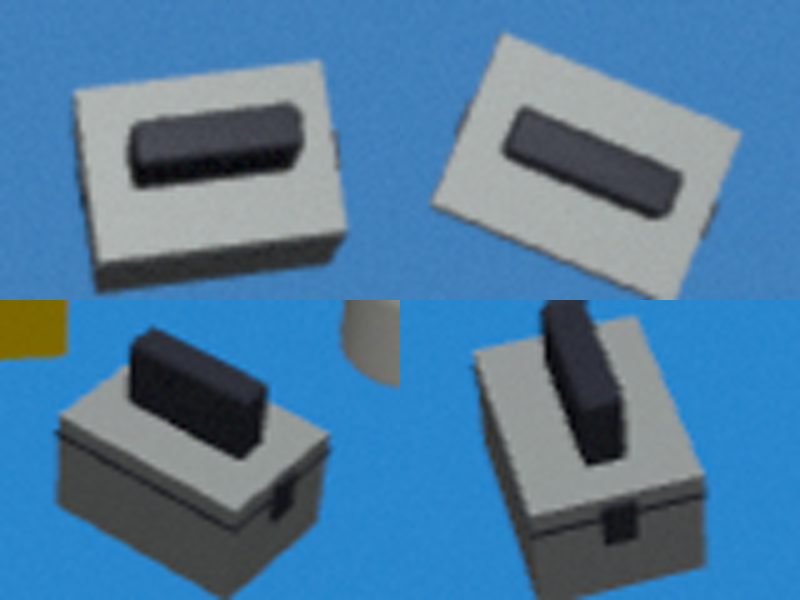

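View pics/c2.png

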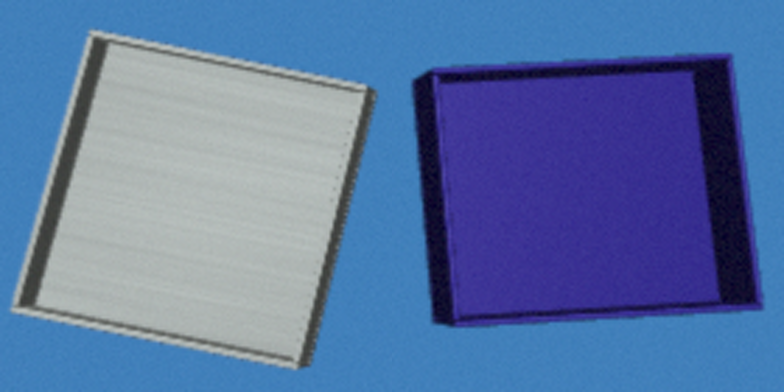

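View pics/c3.png

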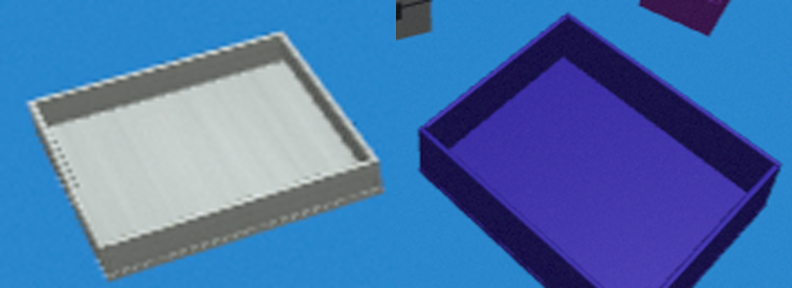

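The crops confirm both are grey boxes with a dark grip bar. The tray is at top (129,275) and the bin at top (477,278). Next I'll fit their poses from the corners in both views.

```bash
cat > h.py <<'E'
import numpy as np,itertools
from scipy.optimize import least_squares
K={"side":(439.19,439.19,317.181,231.556),"top":(438.314,438.314,319.405,236.536)}
P={"side":np.array([[0.764,0.432,-0.4792,0.1687],[-0.6451,0.5,-0.5778,-0.4864],[-0.01,0.7505,0.6608,0.5816]]),
"top":np.array([[-0.001,0.9889,-0.1487,0.4421],[-0.9996,0.0032,0.028,0.006],[0.0281,0.1487,0.9885,0.7561]])}
def proj(n,X):
    p=(np.asarray(X)-P[n][:,3])@P[n][:,:3]; f=K[n]
    return np.stack([f[2]+f[0]*p[...,0]/-p[...,2],f[3]-f[1]*p[...,1]/-p[...,2]],-1)
def tri(t,s):
    r=least_squares(lambda X:np.r_[proj("top",X)-t,proj("side",X)-s],[.45,0,.05]);return r.x,np.sqrt(2*r.cost/4)
def rect(w,h):return np.array([[w,h],[w,-h],[-w,-h],[-w,h]])/2
def fit(w,h,T,S,th0):
    def X(p):
        c,s=np.cos(p[3]),np.sin(p[3]);q=rect(w,h)@np.array([[c,s],[-s,c]])+p[:2]
        return np.c_[q,np.full(4,p[2])]
    def res(p):
        x=X(p);a=(proj("top",x)-np.array(T,float));b=(proj("side",x)-np.array(S,float))
        return np.nan_to_num(np.r_[a,b].ravel())
    r=least_squares(res,[.45,0,.05,th0],x_scale=[.1,.1,.1,.5]);return r.x,np.sqrt(np.mean(r.fun**2))
E
python3 - <<'E'
from h import *
np.set_printoptions(precision=4,suppress=True)
N=[np.nan]*2
def run(n,w,h,T,S):
    best=[]
    for k in range(4):
        Sr=S[k:]+S[:k]
        for th in(-.4,0,.4): best.append((*fit(w,h,T,Sr,th)[::-1],k))
    b=min(best,key=lambda a:a[0]);print(n,b)
    Sr=S[b[2]:]+S[:b[2]]
    for t,s in zip(T,Sr):
        if s[0]==s[0]:print('  ',*tri(t,s))
run("P",.06,.084,[(315,158.2),(364.4,152.2),(369.2,186.6),(319.4,192.8)],[N,(395.8,220),(377.6,236.2),(342,217)])
run("Q",.06,.084,[(320.6,251.8),(368.2,271.4),(355.6,305),(306.4,286.2)],[(302.4,239.4),(316,271.4),(280.8,279.4),(270,246.4)])
run("tray",.17,.17,[(92.1,216.1),(191.8,236.1),(166.1,334.3),(64.3,315.7)],[(223.6,154.2),(250.3,189.4),(173.6,213.9),(153.3,173.3)])
run("bin",.15,.18,[(419.3,235.7),(526.8,230),(537.5,320),(427.5,326.1)],[(378.2,281.4),(474.5,350),N,(310.9,334.1)])
print(tri((343.4,166.8),(370.2,206.2)),"P bar top");print(tri((355,284.4),(295.4,255.8)),"Q bar near end top")
E
```

```text
P (np.float64(0.2510293310981904), array([ 0.6584, -0.0522,  0.0439,  0.1321]), 0)
   [ 0.6931 -0.0901  0.0454] 0.3441235820211153
   [ 0.6344 -0.0979  0.0434] 0.006598117797924097
   [ 0.6232 -0.0142  0.0428] 0.057755739005866745
Q (np.float64(0.44342210927067344), array([ 0.48  , -0.0433,  0.0453, -0.3895]), 0)
   [ 0.5239 -0.016   0.0448] 0.02663828546884337
   [ 0.4916 -0.0932  0.0449] 0.18917049143960832
   [ 0.4365 -0.0711  0.0464] 0.7952076870988716
   [0.4681 0.0069 0.0453] 0.023684757000506117
tray (np.float64(0.7643700982496784), array([ 0.4878,  0.3009,  0.0217, -0.1938]), 0)
   [0.586  0.3676 0.022 ] 0.021142878630826187
   [0.5518 0.1989 0.0256] 0.11195508478958649
   [0.3903 0.235  0.0213] 0.48683950519948976
   [0.421  0.399  0.0235] 0.20248882698988524
bin (np.float64(0.705851452678182), array([ 0.4823, -0.2717,  0.0475,  0.0534]), 0)
   [ 0.5508 -0.1786  0.0485] 0.18001200291488037
   [ 0.5596 -0.3568  0.0502] 0.3758900733322431
   [ 0.404  -0.1862  0.0475] 0.30785715520877244
(array([ 0.6588, -0.0521,  0.0734]), np.float64(0.0751704336829982)) P bar top
(array([ 0.4693, -0.0679,  0.077 ]), np.float64(0.18730812568414054)) Q bar near end top
```

```bash
cat > go.py <<'E'
import sys,numpy as np
from scipy.spatial.transform import Rotation as R
from workcell import sensors
# args: x y z yaw_of_tool_y(rad)
def go(x,y,z,yaw):
    o=sensors.get_obs();r=R.from_quat(o["tool_rot"]);p=o["eef_pos"]
    ty=r.as_matrix()[:,1];cur=np.arctan2(ty[1],ty[0])
    d=(yaw-cur+np.pi/2)%np.pi-np.pi/2
    yy=cur+d;Y=np.array([np.cos(yy),np.sin(yy),0]);Z=np.array([0,0,-1.]);X=np.cross(Y,Z)
    rt=R.from_matrix(np.c_[X,Y,Z])
    print("t",o["clock"],"pos",p.round(4),"yaw",cur.round(4),"F",o["ft_force"].round(2),"w",round(o["grip_width"],4),"j",o["joint_pos"].round(2))
    print("shift",r.inv().apply(np.array([x,y,z])-p).round(4),"turn",(r.inv()*rt).as_rotvec().round(4))
go(*map(float,sys.argv[1:5]))
E
python3 go.py 0.48 -0.0433 0.16 -0.39; python3 -c "
from h import *
print(tri((335,83),(416,176)))"
```

```text
t 0.1 pos [0.2225 0.4471 0.2305] yaw 1.109 F [-0.07 -0.02 -0.45] w 0.0855 j [ 1.11  0.24  0.    1.34 -0.    1.57]
shift [-0.449  -0.3242  0.0711] turn [-1.500e-03  1.400e-03  1.499e+00]
(array([ 0.80517161, -0.03963003,  0.06970316]), np.float64(0.1188067456085261))
```

Call:
apply_moves(
  plan=[-0.009, -0.0065, 0, 0, 0, 0.03, -0.027, -0.0195, 0, 0, 0, 0.09, -0.054, -0.039, 0, 0, 0, 0.18, -0.085, -0.0615, 0, 0, 0, 0.285, -0.117, -0.084, 0, 0, 0, 0.39, -0.148, -0.107, 0, 0, 0, 0.495, -0.18, -0.13, 0, 0, 0, 0.6, -0.211, -0.152, 0, 0, 0, 0.705, -0.242, -0.175, 0, 0, 0, 0.81, -0.274, -0.198, 0, 0, 0, 0.915, -0.305, -0.22, 0, 0, 0, 1.02, -0.337, -0.243, 0, 0, 0, 1.125],
  grip=0.05,
)

```text
clock: 1.1
eef_pos: [0.4161, 0.0774, 0.2313]
tool_rot: [0.715, 0.699, -0.0, 0.0]
ft_force: [0.4, 0.4, 0.2]
grip_width: 0.05
```

```bash
python3 go.py 0.48 -0.0433 0.12 -0.39
```

```text
t 1.1 pos [0.4161 0.0774 0.2313] yaw -0.0228 F [0.45 0.41 0.2 ] w 0.05 j [ 0.18  0.09 -0.18  1.3  -0.    1.78]
shift [-0.1192  0.0666  0.1113] turn [0.000e+00 1.000e-04 3.672e-01]
```

Call:
apply_moves(
  plan=[-0.02, 0.011, 0.01, 0, 0, 0.06, -0.045, 0.025, 0.03, 0, 0, 0.14, -0.07, 0.039, 0.05, 0, 0, 0.22, -0.09, 0.05, 0.075, 0, 0, 0.29, -0.105, 0.059, 0.095, 0, 0, 0.34, -0.114, 0.064, 0.107, 0, 0, 0.36, -0.119, 0.067, 0.111, 0, 0, 0.367, -0.119, 0.067, 0.111, 0, 0, 0.367, -0.119, 0.067, 0.111, 0, 0, 0.367],
)

```text
clock: 1.85
eef_pos: [0.4811, -0.0403, 0.1207]
tool_rot: [0.829, 0.559, -0.0, -0.0]
ft_force: [1.3, 0.1, 0.3]
grip_width: 0.0496
```

```bash
python3 go.py 0.48 -0.0433 0.05 -0.39;python3 - <<'E'
from workcell import optics
import cv2,numpy as np
cs=[optics.camera(n)["pixels"][:,:,::-1] for n in("top","side")]
cv2.imwrite("pics/q1.png",np.hstack([cv2.resize(cs[0][190:340,260:410],None,fx=2.6,fy=2.6),cv2.resize(cs[1][190:340,220:370],None,fx=2.6,fy=2.6)]))
E
```

```text
t 1.85 pos [ 0.4811 -0.0403  0.1207] yaw -0.3836 F [1.28 0.09 0.26] w 0.0496 j [-0.08  0.29 -0.24  1.05  0.    1.87]
shift [-0.0032  0.0002  0.0707] turn [-0.0003 -0.0001  0.0064]
```

View pics/q1.png

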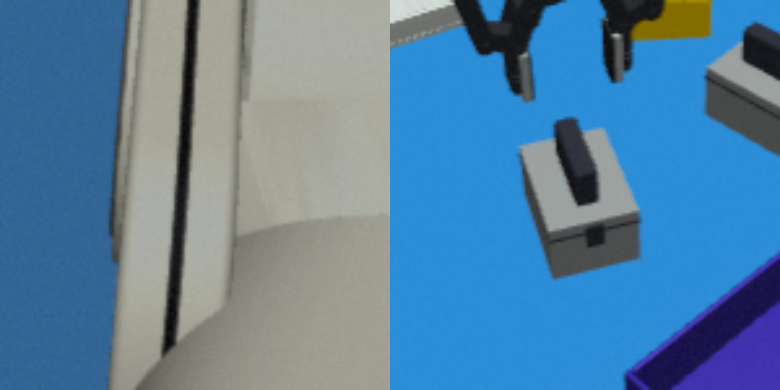

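The side view shows the open jaws above Q's bar, with the bar between them. I'll go down and close on it.

Call:
apply_moves(
  plan=[-0.001, 0, 0.01, 0, 0, 0.003, -0.003, 0, 0.03, 0, 0, 0.006, -0.003, 0, 0.048, 0, 0, 0.006, -0.003, 0, 0.06, 0, 0, 0.006, -0.003, 0, 0.067, 0, 0, 0.006, -0.003, 0, 0.07, 0, 0, 0.006, -0.003, 0, 0.07, 0, 0, 0.006],
)

```text
clock: 2.53
eef_pos: [0.4802, -0.0424, 0.0506]
tool_rot: [0.83, 0.558, 0.0, 0.0]
ft_force: [-0.1, -0.0, 0.1]
grip_width: 0.0499
```

```bash
python3 go.py 0.48 -0.0433 0.05 -0.39;python3 - <<'E'
from workcell import optics
import cv2,numpy as np
cs=[optics.camera(n)["pixels"][:,:,::-1] for n in("side",)]
cv2.imwrite("pics/q2.png",cv2.resize(cs[0][210:310,240:340],None,fx=5,fy=5))
E
```

```text
t 2.5333 pos [ 0.4802 -0.0424  0.0506] yaw -0.388 F [-0.14 -0.01  0.06] w 0.0499 j [-0.09  0.37 -0.33  0.87  0.    1.87]
shift [-0.0009  0.0001  0.0006] turn [ 0.0002 -0.0001  0.002 ]
```

View pics/q2.png

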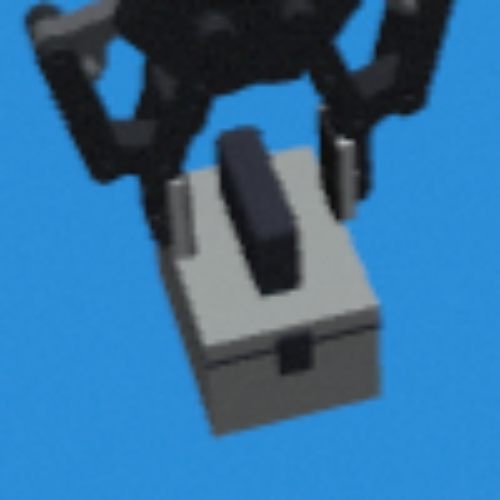

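The jaws straddle the bar and are clear of the lid. I'll close them.

Call:
apply_moves(
  plan=[0, 0, 0, 0, 0, 0, 0, 0, 0, 0, 0, 0, 0, 0, 0, 0, 0, 0, 0, 0, 0, 0, 0, 0, 0, 0, 0, 0, 0, 0, 0, 0, 0, 0, 0, 0],
  grip=0.0,
)

```text
clock: 3.08
eef_pos: [0.4805, -0.0428, 0.051]
tool_rot: [0.83, 0.557, 0.0, 0.0]
ft_force: [-1.6, 1.6, 6.2]
grip_width: 0.0147
```

Call:
apply_moves(
  plan=[0, 0, -0.002, 0, 0, 0, 0, 0, -0.006, 0, 0, 0, 0, 0, -0.012, 0, 0, 0, 0, 0, -0.02, 0, 0, 0, 0, 0, -0.028, 0, 0, 0, 0, 0, -0.034, 0, 0, 0, 0, 0, -0.038, 0, 0, 0, 0, 0, -0.04, 0, 0, 0, 0, 0, -0.04, 0, 0, 0, 0, 0, -0.04, 0, 0, 0, 0, 0, -0.04, 0, 0, 0, 0, 0, -0.04, 0, 0, 0],
)

```text
clock: 4.08
eef_pos: [0.4798, -0.0429, 0.0899]
tool_rot: [0.83, 0.557, -0.0, -0.0]
ft_force: [0.2, 0.1, -6.1]
grip_width: 0.0148
```

```bash
python3 go.py 0.482 -0.272 0.15 0.0534;python3 - <<'E'
from workcell import optics
import cv2,numpy as np
cs=[optics.camera(n)["pixels"][:,:,::-1] for n in("side",)]
cv2.imwrite("pics/q3.png",cv2.resize(cs[0][180:310,230:360],None,fx=4,fy=4))
E
```

```text
t 4.0833 pos [ 0.4798 -0.0429  0.0899] yaw -0.389 F [ 0.24  0.15 -6.09] w 0.0148 j [-0.09  0.32 -0.28  0.97 -0.    1.87]
shift [-0.2112  0.0889 -0.0601] turn [-1.000e-03  1.000e-04 -4.424e-01]
```

View pics/q3.png

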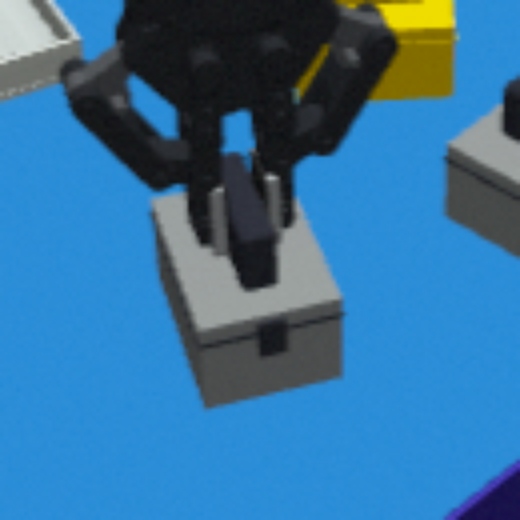

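Q weighs 6.1 N, about 620 g, so it is the full box and goes in the tray.

```bash
python3 go.py 0.4875 0.3005 0.12 -0.197
```

```text
t 4.1333 pos [ 0.4798 -0.0429  0.0899] yaw -0.389 F [-0.02 -0.44 -5.76] w 0.0153 j [-0.09  0.32 -0.28  0.97 -0.    1.87]
shift [ 0.3206 -0.1231 -0.0301] turn [-0.0009  0.0002 -0.192 ]
```

Call:
apply_moves(
  plan=[0.0016, -0.0006, -0.003, 0, 0, 0, 0.0064, -0.0025, -0.008, 0, 0, -0.004, 0.0144, -0.0055, -0.014, 0, 0, -0.009, 0.0256, -0.0098, -0.02, 0, 0, -0.015, 0.0385, -0.0148, -0.025, 0, 0, -0.023, 0.053, -0.0203, -0.028, 0, 0, -0.032, 0.069, -0.0265, -0.03, 0, 0, -0.041, 0.0866, -0.0332, -0.03, 0, 0, -0.052, 0.104, -0.04, -0.03, 0, 0, -0.062, 0.122, -0.0468, -0.03, 0, 0, -0.073, 0.141, -0.0542, -0.03, 0, 0, -0.085, 0.16, -0.0616, -0.03, 0, 0, -0.096],
)

```text
clock: 5.13
eef_pos: [0.4837, 0.1308, 0.1211]
tool_rot: [0.802, 0.597, 0.001, -0.0]
ft_force: [0.4, -0.1, -6.6]
grip_width: 0.0147
```

```bash
python3 go.py 0.4875 0.3005 0.12 -0.197
```

```text
t 5.1333 pos [0.4837 0.1308 0.1211] yaw -0.2911 F [ 0.35 -0.14 -6.56] w 0.0147 j [ 0.26  0.32 -0.19  1.06  0.    2.13]
shift [ 0.1636 -0.0451  0.0013] turn [ 0.0007 -0.001  -0.0941]
```

Call:
apply_moves(
  plan=[0.019, -0.005, 0, 0, 0, -0.011, 0.038, -0.0105, 0, 0, 0, -0.022, 0.057, -0.0157, 0, 0, 0, -0.033, 0.075, -0.0207, 0, 0, 0, -0.044, 0.093, -0.0256, 0, 0, 0, -0.055, 0.11, -0.0303, 0, 0, 0, -0.065, 0.125, -0.0345, 0, 0, 0, -0.073, 0.138, -0.038, 0, 0, 0, -0.08, 0.149, -0.041, 0, 0, 0, -0.086, 0.157, -0.0433, 0, 0, 0, -0.091, 0.162, -0.0447, 0, 0, 0, -0.094, 0.163, -0.045, 0, 0, 0, -0.094],
)

```text
clock: 6.13
eef_pos: [0.4878, 0.2985, 0.1203]
tool_rot: [0.774, 0.634, 0.0, -0.0]
ft_force: [0.5, 0.9, -7.0]
grip_width: 0.0145
```

Call:
apply_moves(
  plan=[0, 0, 0, 0, 0, 0, 0, 0, 0, 0, 0, 0, 0, 0, 0, 0, 0, 0],
)

```text
clock: 6.38
eef_pos: [0.4879, 0.2967, 0.1203]
tool_rot: [0.774, 0.633, -0.0, 0.0]
ft_force: [-0.4, 0.0, -6.3]
grip_width: 0.015
```

```bash
python3 go.py 0.4875 0.3005 0.06 -0.197;python3 - <<'E'
from workcell import optics
import cv2,numpy as np
cs=[optics.camera(n)["pixels"][:,:,::-1] for n in("side",)]
cv2.imwrite("pics/q4.png",cv2.resize(cs[0][90:240,130:280],None,fx=4,fy=4))
E
```

```text
t 6.3833 pos [0.4879 0.2967 0.1203] yaw -0.2001 F [-0.42  0.01 -6.26] w 0.015 j [ 0.55  0.45  0.01  1.13 -0.    2.32]
shift [ 0.0037 -0.0011  0.0603] turn [-0.0002  0.0006 -0.0031]
```

View pics/q4.png

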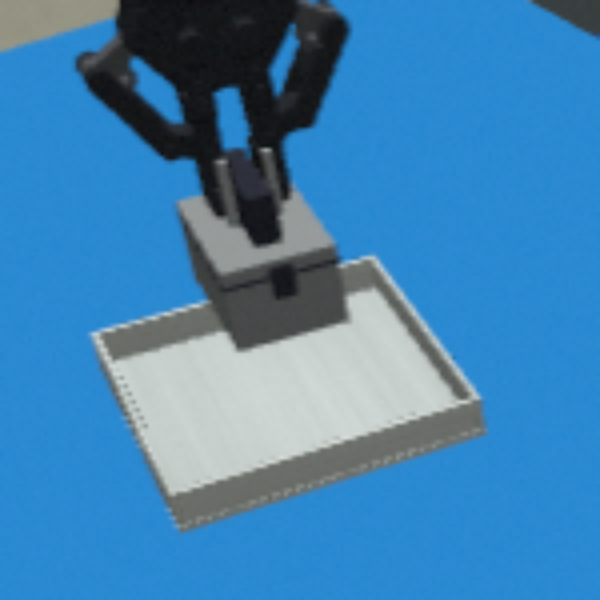

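The box hangs level over the tray and parallel to its walls. I'll lower it, the last few mm slowly.

Call:
apply_moves(
  plan=[0.001, 0, 0.005, 0, 0, 0, 0.003, 0, 0.015, 0, 0, 0, 0.004, -0.001, 0.027, 0, 0, 0, 0.004, -0.001, 0.038, 0, 0, 0, 0.004, -0.001, 0.047, 0, 0, 0, 0.004, -0.001, 0.054, 0, 0, 0, 0.004, -0.001, 0.058, 0, 0, 0, 0.004, -0.001, 0.06, 0, 0, 0, 0.004, -0.001, 0.061, 0, 0, 0, 0.004, -0.001, 0.062, 0, 0, 0, 0.004, -0.001, 0.062, 0, 0, 0, 0.004, -0.001, 0.062, 0, 0, 0],
)

```text
clock: 7.43
eef_pos: [0.488, 0.3019, 0.0588]
tool_rot: [0.774, 0.633, 0.001, 0.0]
ft_force: [-0.0, 1.2, -7.1]
grip_width: 0.0148
```

Call:
apply_moves(
  plan=[0, 0, 0.0005, 0, 0, 0, 0, 0, 0.001, 0, 0, 0, 0, 0, 0.001, 0, 0, 0, 0, 0, 0.001, 0, 0, 0],
)

```text
clock: 7.77
eef_pos: [0.4877, 0.3017, 0.0574]
tool_rot: [0.774, 0.633, 0.0, 0.0]
ft_force: [0.4, 0.0, -6.2]
grip_width: 0.0145
```

Call:
apply_moves(
  plan=[0, 0, 0.0005, 0, 0, 0, 0, 0, 0.001, 0, 0, 0, 0, 0, 0.001, 0, 0, 0, 0, 0, 0.001, 0, 0, 0],
)

```text
clock: 8.1
eef_pos: [0.4876, 0.3016, 0.0562]
tool_rot: [0.774, 0.633, -0.0, -0.0]
ft_force: [0.5, 0.4, -6.1]
grip_width: 0.0152
```

Call:
apply_moves(
  plan=[0, 0, 0.0005, 0, 0, 0, 0, 0, 0.001, 0, 0, 0, 0, 0, 0.001, 0, 0, 0, 0, 0, 0.001, 0, 0, 0],
)

```text
clock: 8.43
eef_pos: [0.4876, 0.3017, 0.0552]
tool_rot: [0.774, 0.633, -0.0, -0.0]
ft_force: [-0.3, -0.4, -6.3]
grip_width: 0.0151
```

Call:
apply_moves(
  plan=[0, 0, 0.0005, 0, 0, 0, 0, 0, 0.001, 0, 0, 0, 0, 0, 0.001, 0, 0, 0, 0, 0, 0.001, 0, 0, 0],
)

```text
clock: 8.77
eef_pos: [0.4876, 0.3017, 0.0551]
tool_rot: [0.774, 0.633, 0.0, 0.0]
ft_force: [-2.7, -0.9, 3.2]
grip_width: 0.0147
```

The force went from -6.2 to +3.2 N at z = 0.055, so the box is on the floor. I'll release it and rise.

Call:
apply_moves(
  plan=[0, 0, 0, 0, 0, 0, 0, 0, 0, 0, 0, 0, 0, 0, 0, 0, 0, 0, 0, 0, 0, 0, 0, 0, 0, 0, 0, 0, 0, 0],
  grip=0.05,
)

```text
clock: 9.18
eef_pos: [0.488, 0.3019, 0.0545]
tool_rot: [0.774, 0.633, 0.0, 0.0]
ft_force: [0.2, 0.3, -0.5]
grip_width: 0.0504
```

Call:
apply_moves(
  plan=[0, 0, -0.004, 0, 0, 0, 0, 0, -0.012, 0, 0, 0, 0, 0, -0.025, 0, 0, 0, 0, 0, -0.042, 0, 0, 0, 0, 0, -0.06, 0, 0, 0, 0, 0, -0.078, 0, 0, 0, 0, 0, -0.092, 0, 0, 0, 0, 0, -0.1, 0, 0, 0],
)

```text
clock: 9.85
eef_pos: [0.4888, 0.3023, 0.1573]
tool_rot: [0.774, 0.633, 0.002, 0.0]
ft_force: [0.4, 0.2, -0.2]
grip_width: 0.0501
```

```bash
python3 go.py 0.6585 -0.0522 0.13 0.132;python3 - <<'E'
from workcell import optics
import cv2,numpy as np
cs=[optics.camera(n)["pixels"][:,:,::-1] for n in("side","top")]
cv2.imwrite("pics/q5.png",np.hstack([cv2.resize(cs[0][90:240,130:280],None,fx=2.6,fy=2.6),cv2.resize(cs[1][100:250,250:400],None,fx=2.6,fy=2.6)]))
E
```

```text
t 9.85 pos [0.4888 0.3023 0.1573] yaw -0.199 F [ 0.36  0.23 -0.15] w 0.0501 j [0.55 0.42 0.07 1.21 0.   2.32]
shift [-0.3141  0.2364  0.0271] turn [ 0.0035 -0.0024 -0.331 ]
```

View pics/q5.png

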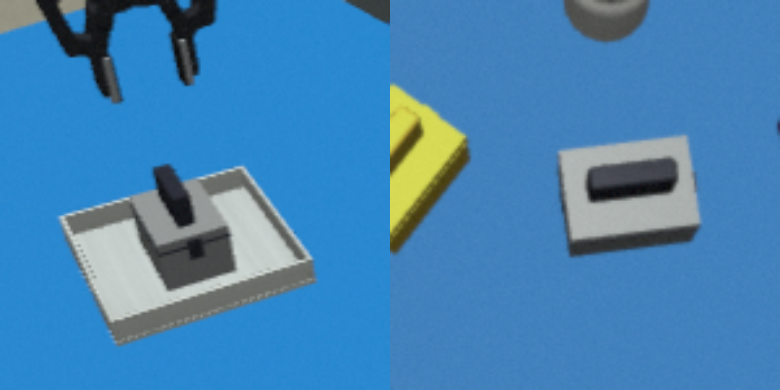

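The full box stands flat in the tray, centred. Box P is where it was, with the jar behind it at a safe distance. P is next.

Call:
apply_moves(
  plan=[-0.006, 0.005, 0, 0, 0, -0.007, -0.019, 0.014, 0, 0, 0, -0.02, -0.038, 0.028, 0, 0, 0, -0.04, -0.06, 0.045, 0, 0, 0, -0.063, -0.085, 0.064, 0, 0, 0, -0.089, -0.11, 0.083, 0, 0, 0, -0.116, -0.135, 0.101, 0, 0, 0, -0.142, -0.16, 0.12, 0, 0, 0, -0.169, -0.185, 0.139, 0, 0, 0, -0.195, -0.21, 0.158, 0, 0, 0, -0.222, -0.236, 0.177, 0, 0, 0, -0.248, -0.257, 0.193, 0, 0, 0, -0.275],
)

```text
clock: 10.95
eef_pos: [0.6257, 0.0086, 0.1525]
tool_rot: [0.68, 0.734, -0.001, -0.001]
ft_force: [1.5, -0.1, 0.0]
grip_width: 0.05
```

```bash
python3 go.py 0.6585 -0.0522 0.12 0.132
```

```text
t 10.95 pos [0.6257 0.0086 0.1525] yaw 0.0761 F [ 1.49 -0.08  0.02] w 0.05 j [ 0.01  0.53  0.23  1.27 -0.    1.51]
shift [-0.0631  0.0281  0.0324] turn [-0.0029  0.0005 -0.0559]
```

Call:
apply_moves(
  plan=[-0.02, 0.009, 0.005, 0, 0, -0.018, -0.038, 0.017, 0.014, 0, 0, -0.034, -0.052, 0.023, 0.024, 0, 0, -0.046, -0.06, 0.027, 0.03, 0, 0, -0.053, -0.063, 0.028, 0.032, 0, 0, -0.056, -0.063, 0.028, 0.032, 0, 0, -0.056, -0.063, 0.028, 0.032, 0, 0, -0.056, -0.063, 0.028, 0.032, 0, 0, -0.056],
)

```text
clock: 11.62
eef_pos: [0.6587, -0.0482, 0.1228]
tool_rot: [0.659, 0.753, 0.0, 0.0]
ft_force: [0.3, 0.7, -0.3]
grip_width: 0.0499
```

```bash
python3 go.py 0.6585 -0.0522 0.053 0.132
```

```text
t 11.6167 pos [ 0.6587 -0.0482  0.1228] yaw 0.1331 F [ 0.3   0.69 -0.31] w 0.0499 j [-0.07  0.62  0.3   1.25  0.    1.36]
shift [-0.004  -0.0008  0.0698] turn [ 0.0005 -0.0002  0.0011]
```

Call:
apply_moves(
  plan=[-0.001, 0, 0.01, 0, 0, 0, -0.003, -0.001, 0.028, 0, 0, 0, -0.004, -0.001, 0.046, 0, 0, 0, -0.004, -0.001, 0.058, 0, 0, 0, -0.004, -0.001, 0.066, 0, 0, 0, -0.004, -0.001, 0.069, 0, 0, 0, -0.004, -0.001, 0.069, 0, 0, 0, -0.004, -0.001, 0.069, 0, 0, 0],
)

```text
clock: 12.28
eef_pos: [0.6588, -0.0529, 0.054]
tool_rot: [0.659, 0.752, 0.0, 0.0]
ft_force: [0.3, 0.0, -0.3]
grip_width: 0.0501
```

```bash
python3 go.py 0.6585 -0.0522 0.053 0.132;python3 - <<'E'
from workcell import optics
import cv2,numpy as np
cs=[optics.camera(n)["pixels"][:,:,::-1] for n in("side",)]
cv2.imwrite("pics/p2.png",cv2.resize(cs[0][160:280,310:430],None,fx=4.5,fy=4.5))
E
```

```text
t 12.2833 pos [ 0.6588 -0.0529  0.054 ] yaw 0.1324 F [ 0.28  0.04 -0.3 ] w 0.0501 j [-0.08  0.67  0.21  1.11  0.    1.36]
shift [ 0.0008 -0.0002  0.001 ] turn [0.0012 0.0002 0.0004]
```

View pics/p2.png

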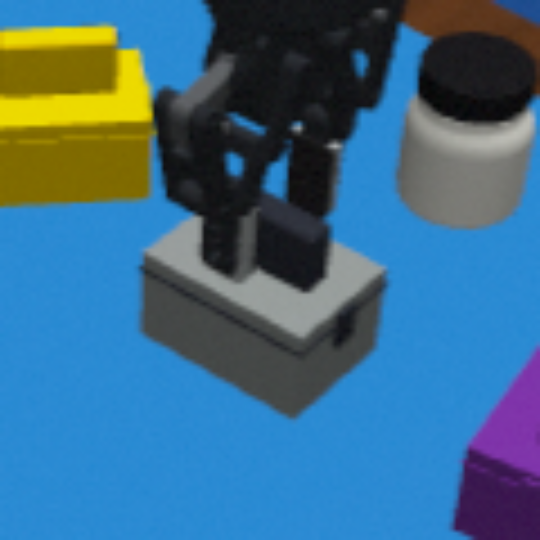

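The jaws straddle P's bar and touch nothing else.

Call:
apply_moves(
  plan=[0, 0, 0, 0, 0, 0, 0, 0, 0, 0, 0, 0, 0, 0, 0, 0, 0, 0, 0, 0, 0, 0, 0, 0, 0, 0, 0, 0, 0, 0, 0, 0, 0, 0, 0, 0],
  grip=0.0,
)

```text
clock: 12.83
eef_pos: [0.6587, -0.0533, 0.0541]
tool_rot: [0.659, 0.752, 0.0, 0.0]
ft_force: [-1.4, -0.1, 3.8]
grip_width: 0.0147
```

Call:
apply_moves(
  plan=[0, 0, -0.003, 0, 0, 0, 0, 0, -0.01, 0, 0, 0, 0, 0, -0.02, 0, 0, 0, 0, 0, -0.033, 0, 0, 0, 0, 0, -0.048, 0, 0, 0, 0, 0, -0.064, 0, 0, 0, 0, 0, -0.08, 0, 0, 0, 0, 0, -0.093, 0, 0, 0, 0, 0, -0.102, 0, 0, 0, 0, 0, -0.106, 0, 0, 0, 0, 0, -0.106, 0, 0, 0, 0, 0, -0.106, 0, 0, 0],
)

```text
clock: 13.83
eef_pos: [0.6581, -0.0532, 0.1589]
tool_rot: [0.659, 0.752, -0.0, -0.0]
ft_force: [0.1, -0.1, -2.3]
grip_width: 0.0148
```

```bash
python3 go.py 0.482 -0.272 0.15 0.0534;python3 - <<'E'
from workcell import optics
import cv2,numpy as np
cs=[optics.camera(n)["pixels"][:,:,::-1] for n in("side",)]
cv2.imwrite("pics/p3.png",cv2.resize(cs[0][100:250,310:460],None,fx=3.5,fy=3.5))
E
```

```text
t 13.8333 pos [ 0.6581 -0.0532  0.1589] yaw 0.1321 F [ 0.06 -0.1  -2.27] w 0.0148 j [-0.08  0.6   0.36  1.33 -0.    1.36]
shift [-0.1938 -0.2034  0.009 ] turn [-0.0005 -0.0001  0.0787]
```

View pics/p3.png

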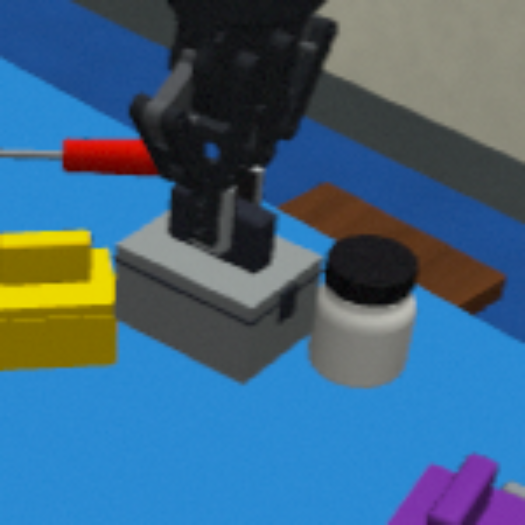

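P weighs about 2 N, so it is the empty box and goes in the bin.

Call:
apply_moves(
  plan=[-0.002, -0.002, 0, 0, 0, 0.001, -0.008, -0.008, 0, 0, 0, 0.003, -0.0175, -0.018, 0, 0, 0, 0.007, -0.031, -0.0325, 0, 0, 0, 0.013, -0.0465, -0.049, 0, 0, 0, 0.019, -0.064, -0.067, 0, 0, 0, 0.026, -0.0815, -0.0855, 0, 0, 0, 0.033, -0.099, -0.104, 0, 0, 0, 0.04, -0.116, -0.122, 0, 0, 0, 0.047, -0.134, -0.14, 0, 0, 0, 0.054, -0.149, -0.157, 0, 0, 0, 0.061, -0.163, -0.171, 0, 0, 0, 0.066],
)

```text
clock: 14.88
eef_pos: [0.508, -0.2386, 0.1589]
tool_rot: [0.684, 0.729, -0.0, -0.001]
ft_force: [-0.1, 0.3, -1.4]
grip_width: 0.0146
```

```bash
python3 go.py 0.482 -0.272 0.13 0.0534
```

```text
t 14.8833 pos [ 0.508  -0.2386  0.1589] yaw 0.0643 F [-0.12  0.29 -1.43] w 0.0146 j [-0.44  0.4   0.04  1.21 -0.    1.07]
shift [-0.0316 -0.028   0.0289] turn [-0.0015 -0.0002  0.0109]
```

Call:
apply_moves(
  plan=[-0.011, -0.01, 0, 0, 0, 0.004, -0.02, -0.018, 0.003, 0, 0, 0.007, -0.027, -0.024, 0.01, 0, 0, 0.01, -0.031, -0.027, 0.018, 0, 0, 0.011, -0.032, -0.028, 0.025, 0, 0, 0.011, -0.032, -0.028, 0.029, 0, 0, 0.011, -0.032, -0.028, 0.029, 0, 0, 0.011, -0.032, -0.028, 0.029, 0, 0, 0.011],
)

```text
clock: 15.55
eef_pos: [0.4845, -0.2703, 0.1296]
tool_rot: [0.687, 0.727, -0.0, -0.001]
ft_force: [1.3, -0.3, -2.2]
grip_width: 0.0148
```

```bash
python3 go.py 0.482 -0.272 0.06 0.0534;python3 - <<'E'
from workcell import optics
import cv2,numpy as np
cs=[optics.camera(n)["pixels"][:,:,::-1] for n in("side",)]
cv2.imwrite("pics/p4.png",cv2.resize(cs[0][240:440,290:490],None,fx=3,fy=3))
E
```

```text
t 15.55 pos [ 0.4845 -0.2703  0.1296] yaw 0.0562 F [ 1.28 -0.31 -2.22] w 0.0148 j [-0.51  0.41 -0.03  1.14  0.    1.01]
shift [-0.0017 -0.0026  0.0696] turn [-0.001  -0.0009  0.0028]
```

View pics/p4.png

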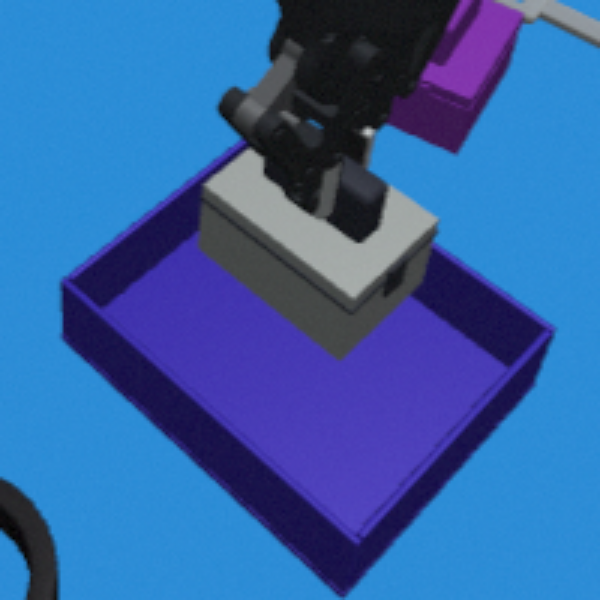

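The box is aligned above the bin. I'll lower it and finish slowly.

Call:
apply_moves(
  plan=[0, -0.001, 0.005, 0, 0, 0, -0.001, -0.002, 0.015, 0, 0, 0.003, -0.002, -0.002, 0.027, 0, 0, 0.003, -0.002, -0.002, 0.039, 0, 0, 0.003, -0.002, -0.002, 0.049, 0, 0, 0.003, -0.002, -0.002, 0.057, 0, 0, 0.003, -0.002, -0.002, 0.062, 0, 0, 0.003, -0.002, -0.002, 0.065, 0, 0, 0.003, -0.002, -0.002, 0.067, 0, 0, 0.003, -0.002, -0.002, 0.068, 0, 0, 0.003, -0.002, -0.002, 0.068, 0, 0, 0.003, -0.002, -0.002, 0.068, 0, 0, 0.003],
)

```text
clock: 16.6
eef_pos: [0.4829, -0.2734, 0.0628]
tool_rot: [0.688, 0.725, 0.0, 0.0]
ft_force: [0.0, 0.3, -1.3]
grip_width: 0.0148
```

Call:
apply_moves(
  plan=[0, 0, 0.0005, 0, 0, 0, 0, 0, 0.001, 0, 0, 0, 0, 0, 0.001, 0, 0, 0, 0, 0, 0.001, 0, 0, 0],
)

```text
clock: 16.93
eef_pos: [0.4826, -0.2732, 0.0614]
tool_rot: [0.689, 0.725, 0.0, 0.0]
ft_force: [-0.1, 0.6, -1.8]
grip_width: 0.015
```

Call:
apply_moves(
  plan=[0, 0, 0.0005, 0, 0, 0, 0, 0, 0.001, 0, 0, 0, 0, 0, 0.001, 0, 0, 0, 0, 0, 0.001, 0, 0, 0],
)

```text
clock: 17.27
eef_pos: [0.4825, -0.2732, 0.0602]
tool_rot: [0.688, 0.725, -0.0, -0.0]
ft_force: [0.1, 0.0, -1.6]
grip_width: 0.0151
```

Call:
apply_moves(
  plan=[0, 0, 0.0005, 0, 0, 0, 0, 0, 0.001, 0, 0, 0, 0, 0, 0.001, 0, 0, 0, 0, 0, 0.001, 0, 0, 0],
)

```text
clock: 17.6
eef_pos: [0.4825, -0.2732, 0.0593]
tool_rot: [0.689, 0.725, -0.0, -0.0]
ft_force: [-0.6, 0.6, -1.5]
grip_width: 0.0147
```

Call:
apply_moves(
  plan=[0, 0, 0.0005, 0, 0, 0, 0, 0, 0.001, 0, 0, 0, 0, 0, 0.001, 0, 0, 0, 0, 0, 0.001, 0, 0, 0],
)

```text
clock: 17.93
eef_pos: [0.4825, -0.2731, 0.0582]
tool_rot: [0.688, 0.725, -0.0, -0.0]
ft_force: [0.8, -0.3, -1.0]
grip_width: 0.0148
```

Call:
apply_moves(
  plan=[0, 0, 0.0005, 0, 0, 0, 0, 0, 0.001, 0, 0, 0, 0, 0, 0.001, 0, 0, 0, 0, 0, 0.001, 0, 0, 0],
)

```text
clock: 18.27
eef_pos: [0.4825, -0.2732, 0.0581]
tool_rot: [0.688, 0.725, 0.0, 0.0]
ft_force: [-3.6, 1.8, 5.2]
grip_width: 0.0151
```

The force rose to +5.2 N, so the box is on the bin floor. I'll release it and rise.

Call:
apply_moves(
  plan=[0, 0, 0, 0, 0, 0, 0, 0, 0, 0, 0, 0, 0, 0, 0, 0, 0, 0, 0, 0, 0, 0, 0, 0, 0, 0, 0, 0, 0, 0],
  grip=0.05,
)

```text
clock: 18.68
eef_pos: [0.4825, -0.2732, 0.0571]
tool_rot: [0.688, 0.725, -0.0, -0.0]
ft_force: [0.6, 0.3, -0.7]
grip_width: 0.0498
```

Call:
apply_moves(
  plan=[0, 0, -0.004, 0, 0, 0, 0, 0, -0.012, 0, 0, 0, 0, 0, -0.025, 0, 0, 0, 0, 0, -0.042, 0, 0, 0, 0, 0, -0.062, 0, 0, 0, 0, 0, -0.085, 0, 0, 0, 0, 0, -0.105, 0, 0, 0, 0, 0, -0.12, 0, 0, 0, 0, 0, -0.13, 0, 0, 0, 0, 0, -0.13, 0, 0, 0, 0, 0, -0.13, 0, 0, 0],
)

```text
clock: 19.6
eef_pos: [0.4827, -0.2733, 0.1878]
tool_rot: [0.688, 0.725, 0.0, 0.001]
ft_force: [1.2, -0.6, 0.3]
grip_width: 0.0499
```

```bash
python3 go.py 0.482 -0.272 0.2 0.0534;python3 - <<'E'
from workcell import optics
import cv2,numpy as np
c=optics.camera("side")["pixels"][:,:,::-1]
cv2.imwrite("pics/f.png",np.hstack([cv2.resize(c[240:440,290:490],None,fx=2,fy=2),cv2.resize(c[120:240,130:250],(400,400))]))
E
```

```text
t 19.6 pos [ 0.4827 -0.2733  0.1878] yaw 0.052 F [ 1.24 -0.6   0.34] w 0.0499 j [-0.52  0.37  0.07  1.27 -0.    1.  ]
shift [ 0.0013 -0.0006 -0.0122] turn [ 0.0011  0.0007 -0.0014]
```

View pics/f.png

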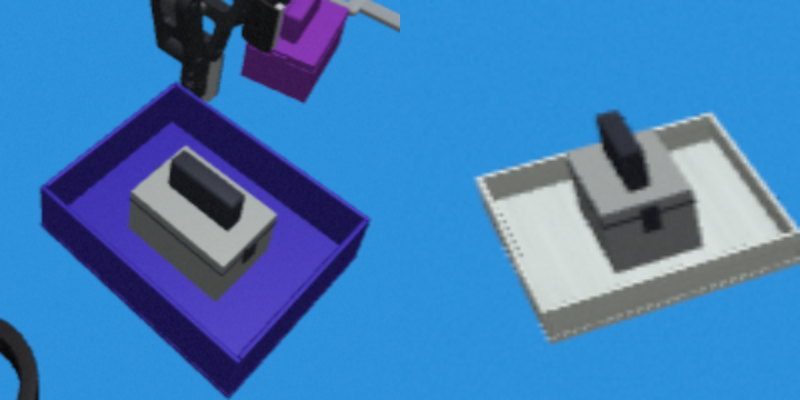

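Both boxes stand flat and upright near the centres of their containers, and the gripper is clear of them. I'll hand it in.

```bash
python3 -c "
from workcell import bot
print(bot.job_done())"
```

```text
the job is handed in; nothing more can be done
None
```

Both boxes are in their containers and the job is handed in, at about 19.7 s of the 56 s allowed. I lifted the nearer box first; it weighed about 6.1 N (around 620 g), so it is the full one, and I set it in the metal tray. The farther box weighed about 1.4–2.3 N, so it is the empty one, and I set it in the bin. I lowered each slowly until the force reversed (+3 N in the tray, +5 N in the bin), then released it.

- **Final check:** the last side picture shows both boxes upright and flat near the centres of their containers, with the gripper clear. I didn't touch the yellow and purple look-alikes.
- **Not perfect:** the force readings wandered by about 0.5–1 N, so the empty box's weight is rough, though still clearly apart from the full box's. Closing the gripper pressed lightly on each box (4–6 N), well under the 40 N limit.
- **Not checked:** I didn't take a final top view, because the side view settled it.

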